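# Tip the tostadas over in their tray and stand it to drain

### The job

The three tostadas in the taco tray have drained on one face: holding the tray by its wooden grip, tip its right-hand end (as the robot sees it) down until all three tumble across their slots and lean the other way; don't touch the tostadas themselves. Then set the tray gently down in the drip tray, flat on its floor inside the rim, with every tostada still in its own slot, and let go. Leave the tortilla press, the containers, the salt pig and the spatula alone.

Things in the scene. Friction and masses are not known exactly. Their poses are not given: they have to be found in the camera images.
- tray_grip (a point): Centre of the taco tray's wooden grip, a bar 14 mm thick (x), 86 mm long (y), 22 mm high, to be pinched across its 14 mm; 131 mm above the tray's underside, over its middle. Axes: x along the tray to the end the tostadas lean to at the start (to the robot's left), y along slots and grip, z up. Tostada tops below it: 85 mm above the underside leaning, 94 mm passing upright.
- taco_tray: Loose stainless taco tray, 0.35-0.6 kg, 212 (x) x 115 (y) x 50 mm, bail 145 mm high. Four V slots across it at x = -78, -26, 26, 78 mm, 10 mm wide below, 48 above, 24 mm side rails. Origin: centre of underside; axes as the grip's. Tipped with its -x end down, tostadas tumble at 25-35 degrees; past 70 they can slide out. Tipped sideways they roll; jerks can flop them back.
- drip_tray: Shallow aluminium drip tray that does not move: 246 mm (x) by 156 mm (y) outside, 240 by 150 mm inside, rim 14 mm high. Origin: centre of the underside. The taco tray fits inside lengthwise with about 14 mm to spare at each end and side.
- drip_floor (a point): Centre of the drip tray's inner floor, 3 mm above the shelf; axes as the drip tray's (x along its length, roughly to the robot's left). With the taco tray standing on it, the grip centre is 131 mm above this point.
- tortilla_press: Bystander, fixed: closed round cast aluminium tortilla press, 196 mm plates, 85 mm high, its lever folded over the top. Origin: centre of the underside.
- containers: Bystander, loose: stack of three lidded plastic food containers, 118 x 158 mm and 172 mm high. Origin: centre of the underside.
- salt_pig: Bystander, loose: white ceramic salt pig, 120 mm across, 138 mm high, its mouth facing its -x. Origin: centre of the underside.
- spatula: Bystander, loose: silicone spatula lying flat, 290 mm long along its x axis, 52 mm wide, 12 mm high. Origin: near its middle, on its underside.
- tostada1: Crisp, rigid corn tostada: a disc 90 mm across, 4 mm thick, 16 g, on edge in the taco tray's slot at x = -26 mm, leaning on that slot's +x wall at the start. Origin: centre of the disc. z axis: normal of the face that starts uppermost, about 68 degrees from vertical at the start, 112 once it leans the other way. (The slot at x = -78 mm is empty.)
- tostada2: Crisp, rigid corn tostada: a disc 90 mm across, 4 mm thick, 16 g, on edge in the taco tray's slot at x = 26 mm, leaning on that slot's +x wall at the start. Origin: centre of the disc. z axis: normal of the face that starts uppermost, about 68 degrees from vertical at the start, 112 once it leans the other way.
- tostada3: Crisp, rigid corn tostada: a disc 90 mm across, 4 mm thick, 16 g, on edge in the taco tray's slot at x = 78 mm, leaning on that slot's +x wall at the start. Origin: centre of the disc. z axis: normal of the face that starts uppermost, about 68 degrees from vertical at the start, 112 once it leans the other way.

How it is judged:
By the outcome, as a careful person would: the job done as asked, in the order asked, and still so for the second after the job is handed in, with the robot touching nothing.
It also fails if it takes over 54 s, if anything falls off the work surface, if the arm or the gripper's body presses on something with over 40 N, if the wrist force passes 120 N, or if a joint passes its speed limit or range.

### The arm

A 6-joint arm with a two-finger parallel gripper is mounted at the origin on the work surface. World frame = base frame: x ahead of the robot, y to its left, z up, the work surface at z = 0. Lengths are in mm, angles in degrees, forces in N, time in s.
With the tool pointing down it reaches from about 325 to 925 mm from the base axis. Payload 3.1 kg.
Tool frame: the origin (TCP) lies at the very end of the fingers, on their centre line; the grasp point (between the pads) lies grasp_offset behind it (grasp_offset is the distance from the TCP to the grasp point, in mm); z points along the fingers, y is the line along which they close (so a half turn about z gives the same grasp; the last joint's range is limited). The gripper opens to 85 mm and grips with 20 to 120 N. Pads are 22 mm wide; open, the fingers measure 114 mm over their backs; the gripper's body (76 mm by 85 mm) begins 54 mm behind the grasp point. The pads swing forward as they close: fully open they stand 13 mm farther back than shut.
Start: joints at [66.051, 12.427, 92.441, -0, 75.132, -6.429], TCP at [188.141, 596.022, 231.3] pointing down, gripper open.
Joint ranges: [-157.48, 157.48], [-44.54, 120.13], [17.64, 146.25], [-64.5, 244.5], [7.68, 150.69], [-147.95, 147.95]. Speed limits (degrees/s): [159.86, 159.86, 180, 180, 180, 180].

### API

Orientations are given as [roll, pitch, yaw] about the fixed x, y, z axes, in that order (R = Rz(yaw) Ry(pitch) Rx(roll)).
In Python, from station import * gives the robot as it stands. Calls block until the motion is done:
- goto(position, orientation): joint-space move of the TCP to a pose.
- move_l(position, attitude=None, speed=150): straight line of the TCP; attitude=None keeps the orientation; speed is the mean speed in mm/s.
- move_j(angles): joint-space move.
- grip(opening, squeeze=None): finger opening in mm; squeeze is the grip in N (None keeps the last); returns when the fingers have stopped.
- wait(seconds).
- solve_ik(position, orientation): joint angles nearest the present ones, or None.
- get_obs(): the state.
- get_image(name): name is "side" or "top"; returns the picture (420x560x3 uint8, red, green, blue); there is no depth.
- get_calibration(name): a dict with "fx", "fy", "cx", "cy" (pixels), "R" (3x3) and "t" (3): a world point X has camera coordinates R X + t. Camera axes: x right, y down, z forward; pixel columns grow to the right and rows downward; lengths in mm; the calibration is good to about 2 mm. A picture is of the moment at which its call begins. get_calibration takes no time and is no camera call.
A pose or a line that the arm cannot do raises Unreachable and nothing moves.
- sign_off(): hands the job in; it is judged then, once.
Trained networks look in the newest picture that a camera, given by its name, has taken for a name from the list of things; names that differ only in an ending like _2 or _b are one class to them, and where a whole thing is asked for, a point or a joint stands for the part that bears it (a point fixed in the world has none). Each returns a list of dicts, best first, with "score" (0 to 1); they miss things now and then, are a little off and sometimes report something else, mostly with a low value. They report only what shows in the picture. A call takes as long as a camera call.
- spot_in(name, camera): "extent" ([centre column, centre row, width, height] in pixels, round what is visible of it).
- regions_of(name, camera): "region" (420x560 bool, what is visible of it) and "extent" ([centre column, centre row, width, height] in pixels, round what is visible of it).
The state is a dict: "t": time; "joint_pos": joint angles; "qvel": joint speeds; "effort": joint torques, N m; "tcp_pos": TCP position; "ee_rot": TCP orientation; "wrist_force": force on the tool from outside, world axes, zero at the start; "moment": the same for the moment, N m; "grip_width": finger opening in mm; "grip_force": force on a finger pad.
Only numpy, scipy, OpenCV 4.12 (cv2) and the standard library are available. Lean on these libraries where they do the work, as an engineer would, in place of code of your own. Each camera call takes 0.05 s, during which the arm holds its last target. There are 200 camera calls.

## Working session

There is one attempt and no reset: what is moved stays moved. The work goes in short steps, each a Python script; the robot and the scene stay as the last script left them, time stands still between calls to the robot, and variables do not carry over. Pictures are saved under pics/ and viewed, at most 10 in all, crops included, and the job is handed in when it is done.

```bash
mkdir -p pics; ls
python3 - <<'E'
from station import *
import cv2,numpy as np
ims=[]
for c in("side","top"):
    im=get_image(c); cv2.imwrite(f"pics/{c}0.png",im[:,:,::-1]); k=get_calibration(c)
    print(c,k['fx'],k['cx'],k['cy'],np.round(k['R'],3).tolist(),np.round(k['t'],1), np.round(-k['R'].T@k['t']))
    for n in("tray_grip","taco_tray","drip_tray","tostada1","containers","salt_pig","tortilla_press","spatula"):
        print(n,[(round(d['score'],2),np.round(d['extent']).tolist()) for d in spot_in(n,c)[:4]])
o=get_obs();print({k:o[k] for k in("t","tcp_pos","ee_rot","grip_width","wrist_force")})
try: print(grasp_offset)
except Exception as e: print(e)
E
```

```text
pics
side 385.49109754657735 276.51093216048093 207.9887133352482 [[0.919, -0.394, 0.006], [-0.292, -0.691, -0.662], [0.265, 0.607, -0.75]] [-538.7  251.5 1048.2] [ 291. -674.  956.]
tray_grip [(0.98, [216.0, 190.0, 48.0, 62.0])]
taco_tray [(0.92, [218.0, 190.0, 46.0, 59.0]), (0.71, [243.0, 125.0, 40.0, 59.0])]
drip_tray [(0.92, [266.0, 307.0, 80.0, 96.0])]
tostada1 [(0.64, [216.0, 189.0, 27.0, 22.0]), (0.58, [212.0, 162.0, 21.0, 7.0]), (0.54, [212.0, 177.0, 29.0, 16.0])]
containers [(0.82, [242.0, 124.0, 43.0, 66.0])]
salt_pig [(0.85, [375.0, 353.0, 58.0, 62.0]), (0.72, [285.0, 389.0, 101.0, 61.0])]
tortilla_press [(0.76, [339.0, 205.0, 62.0, 72.0])]
spatula [(0.86, [285.0, 388.0, 96.0, 64.0])]
top 500.22833546497185 275.31168066720016 206.97240594497327 [[-0.02, -1.0, -0.004], [-0.987, 0.021, -0.161], [0.161, 0.001, -0.987]] [   2.8  613.5 1522.1] [ 360.  -12. 1601.]
tray_grip [(0.66, [202.0, 258.0, 67.0, 49.0])]
taco_tray [(0.75, [203.0, 258.0, 72.0, 49.0])]
drip_tray [(0.82, [341.0, 256.0, 83.0, 56.0])]
tostada1 [(0.72, [188.0, 254.0, 19.0, 27.0]), (0.67, [174.0, 253.0, 20.0, 28.0]), (0.58, [206.0, 259.0, 13.0, 25.0])]
containers [(0.69, [121.0, 199.0, 66.0, 46.0])]
salt_pig [(0.76, [414.0, 199.0, 44.0, 39.0])]
tortilla_press [(0.8, [268.0, 154.0, 88.0, 59.0])]
spatula [(0.84, [408.0, 270.0, 24.0, 94.0])]
{'t': 0.9, 'tcp_pos': array([188.14088711, 596.03724705, 231.35053634]), 'ee_rot': array([ 1.79996524e+02, -2.38329201e-03,  1.62478061e+02]), 'grip_width': 85.09257611684556, 'wrist_force': array([ 0.35941974, -1.12133738,  0.97399201])}
18.700000000000003
```

Run:
```python
import cv2,numpy as np
a=cv2.imread("pics/top0.png")[210:310,140:400];b=cv2.imread("pics/side0.png")[130:370,170:410]
cv2.imwrite("pics/a.png",cv2.resize(a,None,fx=3,fy=3,interpolation=cv2.INTER_CUBIC))
cv2.imwrite("pics/b.png",cv2.resize(b,None,fx=2.5,fy=2.5,interpolation=cv2.INTER_CUBIC))
```

```text
(no output)
```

View pics/a.png

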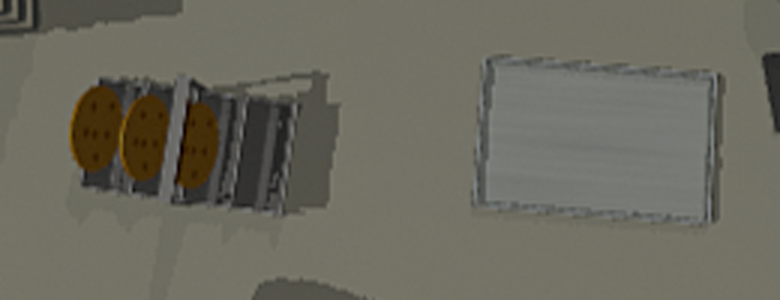

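View pics/b.png

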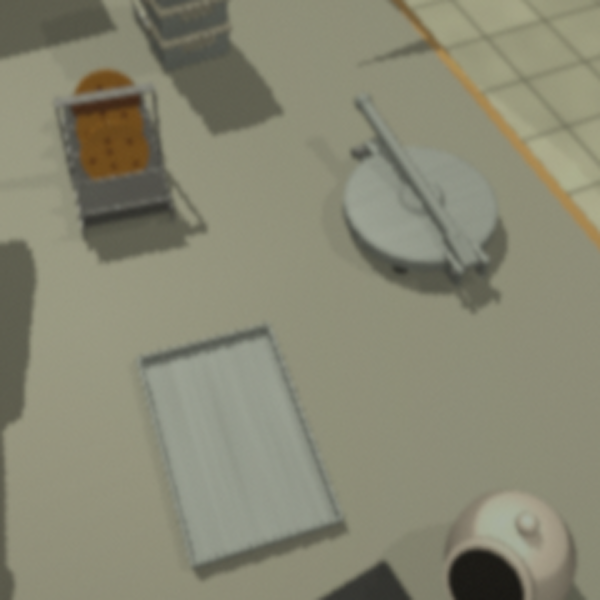

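The top crop shows the taco tray with its bail from crop (184,76) to (168,200), leaning tostadas to the left of each slot, and the drip tray with corners at (488,57), (720,72), (712,222), (474,208). In the side crop the bail top runs from (57,100) to (155,90), and the drip tray corners are at (143,358), (268,328), (342,522), (197,570).

```bash
cat > h.py <<'E'
from station import *
import numpy as np,cv2
from scipy.spatial.transform import Rotation as Ro
def unproj(c,uv,z):
    k=get_calibration(c);R=np.array(k['R']);t=np.array(k['t']);C=-R.T@t
    d=R.T@np.array([(uv[0]-k['cx'])/k['fx'],(uv[1]-k['cy'])/k['fy'],1]);return C+d*(z-C[2])/d[2]
def proj(c,X):
    k=get_calibration(c);p=np.array(k['R'])@X+np.array(k['t']);return np.array([k['fx']*p[0]/p[2]+k['cx'],k['fy']*p[1]/p[2]+k['cy']])
E
python3 - <<'E'
from h import *
T=lambda p:(p[0]/3+140-.33,p[1]/3+210-.33); S=lambda p:(p[0]/2.5+170-.3,p[1]/2.5+130-.3)
for nm,c,f,ps,z in[("drip","top",T,[(488,57),(720,72),(712,222),(474,208)],14),("drip","side",S,[(143,358),(268,328),(342,522),(197,570)],14),
  ("bail","top",T,[(184,76),(168,200)],142),("bail","side",S,[(57,100),(155,90)],138),
  ("traybase R end","top",T,[(297,97),(282,214)],50),("base side","side",S,[(83,217),(172,204)],5)]:
    P=np.array([unproj(c,f(p),z)[:2] for p in ps]);m=P.mean(0)
    print(nm,c,P.round().tolist(),m.round(1))
    d=[P[i]-P[i-1] for i in range(1,len(P))];print([ (round(np.hypot(*v)),round(np.degrees(np.arctan2(v[1],v[0])),1)) for v in d])
get_image("top");
for n in("drip_tray","taco_tray"):
  for c in("top","side"):
    r=regions_of(n,c)
    if r: 
      rg=r[0]["region"].astype(np.uint8);print(n,c,r[0]['score'],rg.sum())
      if n=="drip_tray":
        q=np.argwhere(rg)[:,::-1]; P=np.array([unproj(c,p,10)[:2] for p in q],np.float32);print(cv2.minAreaRect(P))
for n,c,z,uv in[("press","top",0,(268,154)),("cont","top",100,(121,199)),("salt","top",60,(414,199))]:print(n,unproj(c,uv,z).round())
E
```

```text
drip top [[547.0, -95.0], [526.0, -340.0], [369.0, -323.0], [389.0, -75.0]] [ 457.8 -208.3]
[(247, np.float64(-94.9)), (158, np.float64(173.9)), (249, np.float64(85.5))]
drip side [[397.0, -83.0], [544.0, -101.0], [521.0, -343.0], [370.0, -331.0]] [ 458.  -214.8]
[(148, np.float64(-7.1)), (243, np.float64(-95.4)), (151, np.float64(175.4))]
bail top [[520.0, 210.0], [400.0, 225.0]] [459.8 217. ]
[(121, np.float64(172.9))]
bail side [[402.0, 234.0], [520.0, 204.0]] [461.3 218.9]
[(121, np.float64(-14.1))]
traybase R end top [[505.0, 106.0], [386.0, 123.0]] [445.7 114.5]
[(121, np.float64(172.2))]
base side side [[394.0, 153.0], [507.0, 130.0]] [450.3 141.7]
[(115, np.float64(-11.8))]
drip_tray top 0.91 3964Traceback (most recent call last):
  File "<stdin>", line 16, in <module>
  File "h.py", line 5, in unproj
    k=get_calibration(c);R=np.array(k['R']);t=np.array(k['t']);C=-R.T@t
ValueError: time passes only in moves, steps and waits
```

```bash
cat >> h.py <<'E'
G=np.array([460.5,218.0]); D=np.array([458.0,-211.0]); TY,DY=81.5,85.0; GO=18.7
def pose(grasp,tyaw,th=0,flip=0):
    """grasp point, tray yaw, tilt (-x end down, deg) -> TCP position, rpy"""
    R=Ro.from_euler('z',tyaw,degrees=True)*Ro.from_euler('y',-th,degrees=True)*Ro.from_euler('xz',[180,90+180*flip],degrees=True)
    R=Ro.from_euler('z',tyaw,degrees=True)*Ro.from_euler('y',-th,degrees=True)*Ro.from_euler('z',90+180*flip,degrees=True)*Ro.from_euler('x',180,degrees=True)
    p=np.array(grasp,float)+GO*R.as_matrix()[:,2]
    return p.tolist(),R.as_euler('xyz',degrees=True).tolist()
E
python3 - <<'E'
from h import *
for flip in(0,1):
  for g,y,th in[((*G,134),TY,0),((*G,360),TY,0),((460,150,360),82,25),((460,80,360),83,50),((460,0,360),83,50),((460,80,330),83,55),((460,0,330),83,55),((460,-60,340),84,25),((*D,340),DY,0),((*D,137),DY,0)]:
    q=solve_ik(*pose(g,y,th,flip)); print(flip,th,None if q is None else np.round(q,0))
for n,uv in[("press",(268,154)),("cont",(121,199)),("salt",(414,199))]:print(n,unproj("top",uv,60).round())
print(get_obs()["t"])
E
```

```text
0 0 [ 17.   6. 113.   0.  61. -64.]
0 0 [ 17.  -6. 100.   0.  86. -64.]
0 25 [ -5. -14. 110.  25.  84. -90.]
0 50 [ -26.  -10.  114.   46.   95. -114.]
0 50 [ -35.   -5.  110.   43.  100. -120.]
0 55 [ -28.   -6.  117.   50.   94. -119.]
0 55 [ -37.   -2.  113.   46.  100. -124.]
0 25 [ -30.   -8.  107.   23.   92. -116.]
0 0 [ -33.   -6.  102.    0.   84. -118.]
0 0 [ -33.    5.  114.    0.   61. -118.]
1 0 [ 17.   6. 113.   0.  61. 116.]
1 0 [ 17.  -6. 100.   0.  86. 116.]
1 25 [ -5. -14. 110.  25.  84.  90.]
1 50 [-26. -10. 114.  46.  95.  66.]
1 50 [-35.  -5. 110.  43. 100.  60.]
1 55 [-28.  -6. 117.  50.  94.  61.]
1 55 [-37.  -2. 113.  46. 100.  56.]
1 25 [-30.  -8. 107.  23.  92.  64.]
1 0 [-33.  -6. 102.   0.  84.  62.]
1 0 [-33.   5. 114.   0.  61.  62.]
press [783.  10.  60.]
cont [647. 473.  60.]
salt [ 628. -444.   60.]
1.0
```

Run:
```python
from h import *
goto(*pose((*G,235),TY))
print(get_obs()["t"])
for c in("top","side"): cv2.imwrite(f"pics/{c}1.png",cv2.resize(get_image(c)[100:310,120:400,::-1],None,fx=2.5,fy=2.5,interpolation=cv2.INTER_CUBIC))
print(get_obs()["tcp_pos"])
```

```text
2.7
[460.31829814 218.86407896 216.38359394]
```

View pics/side1.png

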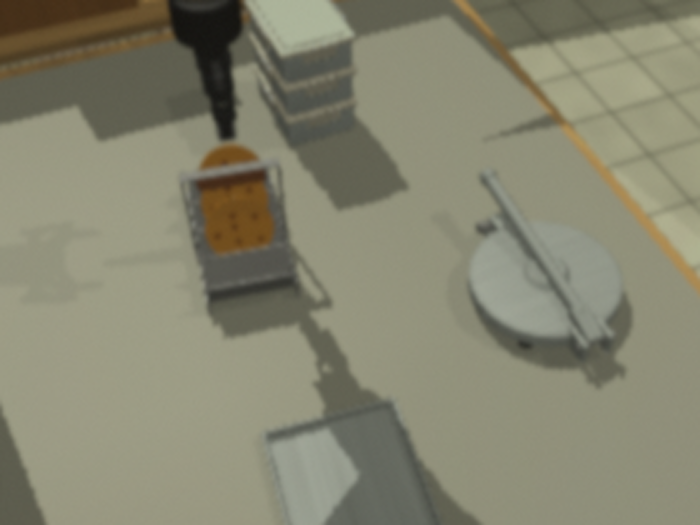

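The side view shows the gripper edge-on above the bail: finger tips at crop (228,135), bail centre (232,170), aligned along the grip. Descend and pinch.

Run:
```python
from h import *
move_l(pose((*G,134),TY)[0],speed=90)
o=get_obs();print(o["t"],o["tcp_pos"],o["wrist_force"])
grip(30,100);grip(20);grip(5)
wait(.2)
o=get_obs();print(o["t"],o["grip_width"],o["grip_force"],o["wrist_force"],o["moment"])
p=o["tcp_pos"];move_l([p[0],p[1],p[2]+30],speed=40)
o=get_obs();print(o["t"],o["grip_width"],o["grip_force"],o["wrist_force"],o["moment"])
for c in("top","side"): cv2.imwrite(f"pics/{c}2.png",cv2.resize(get_image(c)[130:310,120:300,::-1],None,fx=3,fy=3,interpolation=cv2.INTER_CUBIC))
```

```text
4.075 [461.20578207 218.21644094 116.08804268] [-0.83631762  0.30155454 -0.93595835]
5.3333 12.451532739197281 97.8178122639656 [-0.74640977 -1.67954609  1.19939809] [-0.31033945 -0.01263617  0.05871773]
6.2333 12.322016938458045 97.52271562814713 [ 0.21323838 -0.15752594 -6.91873638] [-0.03816862 -0.04527101  0.01457999]
```

View pics/side2.png

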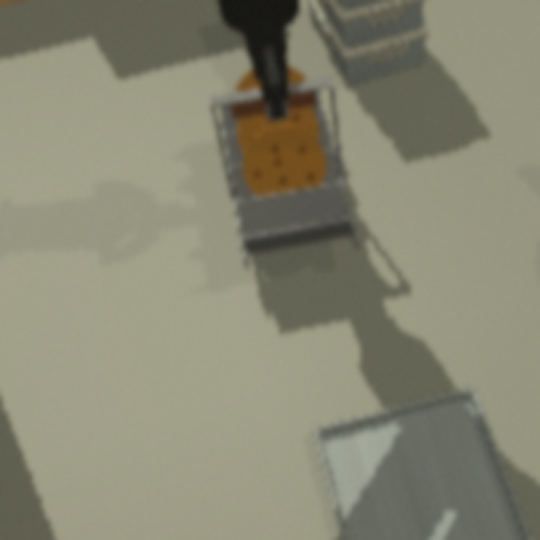

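The tray hangs level with the gripper in the middle of the bar (275,95). Now lift, tip while travelling, and look.

Run:
```python
from h import *
p=get_obs()["tcp_pos"];move_l([p[0],p[1],340],speed=90)
print(get_obs()["t"])
move_l(*pose((460,150,360),82,24),speed=45)
move_l(*pose((460,60,360),83.5,50),speed=30)
wait(.3)
o=get_obs();print(o["t"],o["tcp_pos"],o["ee_rot"],o["grip_width"],o["wrist_force"],o["moment"])
a=[]
for c in("top","side"):
    im=get_image(c);u=proj(c,np.array([460,60,300.])).astype(int);print(u)
    a.append(cv2.resize(im[max(0,u[1]-70):u[1]+70,u[0]-70:u[0]+70,::-1],(400,400),interpolation=cv2.INTER_CUBIC))
cv2.imwrite("pics/3.png",np.hstack(a))
```

```text
8.65
13.3667 [461.61312208  74.2771257  347.98986789] [1.30002897e+02 2.85770049e-03 1.73505476e+02] 12.532206560186893 [ 0.3826889  -0.16026754 -5.69732596] [-1.46932357  0.21503949 -0.0141414 ]
[249 250]
[222 159]
```

View pics/3.png

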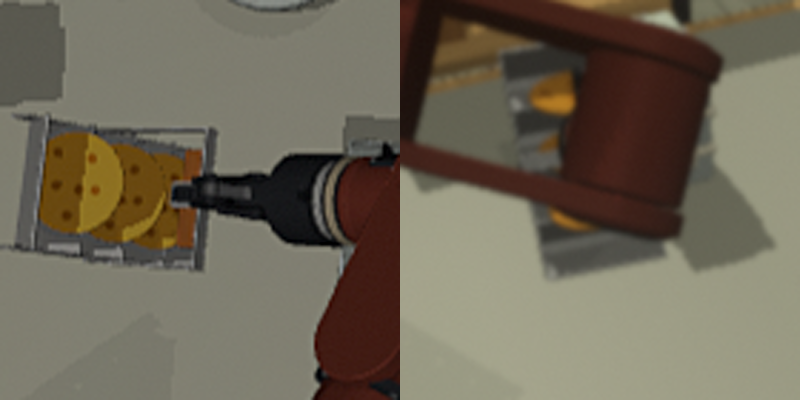

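Seen from above, the three discs lie face-on and overlap toward the tray's right-hand end, so all have tumbled; they'd be edge-on otherwise. Tilt back on the way to the drip tray.

Run:
```python
from h import *
move_l(*pose((*D,350),DY,0),speed=55)
p=get_obs()["tcp_pos"];move_l([*D,215-GO],speed=80)
o=get_obs();print(o["t"],o["tcp_pos"],o["ee_rot"],o["grip_width"],o["wrist_force"],o["moment"])
a=[]
for c in("top","side"):
    im=get_image(c);u=proj(c,np.array([*D,60.])).astype(int);print(u)
    a.append(cv2.resize(im[u[1]-60:u[1]+60,u[0]-60:u[0]+60,::-1],(400,400),interpolation=cv2.INTER_CUBIC))
cv2.imwrite("pics/4.png",np.hstack(a))
```

```text
20.65 [ 458.41742428 -211.25935613  196.97173057] [-1.79964640e+02  6.77318517e-02  1.74998875e+02] 12.53387280753737 [-0.05476405  0.40631986 -5.19746632] [-0.03374957 -0.02486155 -0.01233702]
[341 255]
[263 294]
```

View pics/4.png

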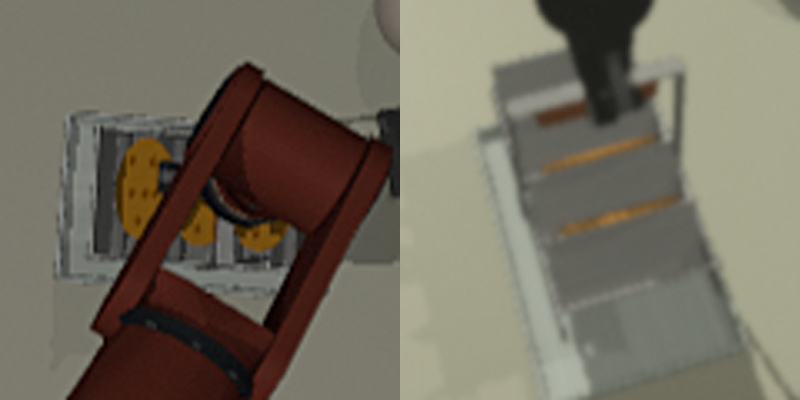

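Tostadas all lean toward the right-hand end, each in its slot; the tray is level over the drip tray. Lower to just above the rim and look again.

Run:
```python
from h import *
move_l([*D,136],speed=40)
o=get_obs();print(o["t"],o["tcp_pos"],o["wrist_force"])
a=[]
for c in("top","side"):
    im=get_image(c);u=proj(c,np.array([*D,40.])).astype(int);print(u)
    a.append(cv2.resize(im[u[1]-50:u[1]+50,u[0]-50:u[0]+50,::-1],(400,400),interpolation=cv2.INTER_CUBIC))
cv2.imwrite("pics/5.png",np.hstack(a))
```

```text
22.4083 [ 458.23906831 -211.16818383  136.36483007] [ 0.18762363 -0.12733314 -6.06520228]
[341 255]
[263 298]
```

View pics/5.png

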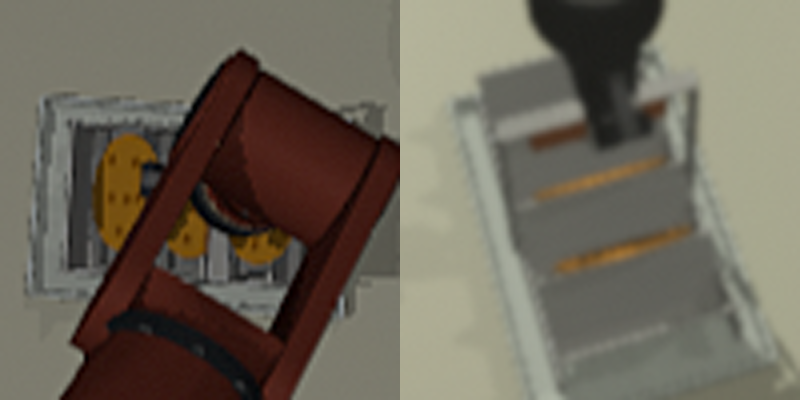

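The tray is just above the rim inside the drip tray's outline; tostadas unchanged. I'll overlay the assumed outlines to check the clearances.

Run:
```python
from h import *
def rect(l,w,z,c=D,yaw=DY):
    R=Ro.from_euler('z',yaw,degrees=True).as_matrix();return [np.array([*c,z])+R@np.array([sx*l/2,sy*w/2,0]) for sx,sy in((1,1),(1,-1),(-1,-1),(-1,1))]
a=[]
for c,z0 in(("top",40),("side",14)):
    im=get_image(c)[:,:,::-1];u=proj(c,np.array([*D,z0])).astype(int);s=6.6
    im=cv2.resize(im[u[1]-45:u[1]+45,u[0]-30-15*(c=="top"):u[0]+30],None,fx=s,fy=s,interpolation=cv2.INTER_CUBIC).copy()
    o=u-[30+15*(c=="top"),45]
    for P,col in((rect(246,156,14),(0,0,255)),(rect(212,115,20.5),(0,255,0)),(rect(212,115,70.5),(255,255,0))):
        q=np.array([(proj(c,p)-o+.5)*s for p in P]).astype(np.int32);cv2.polylines(im,[q],True,col,1)
    a.append(im)
x=np.hstack(a);print(x.shape);cv2.imwrite("pics/6.png",x[:600,:800] if x.shape[1]>800 else x)
```

```text
(594, 891, 3)
```

View pics/6.png

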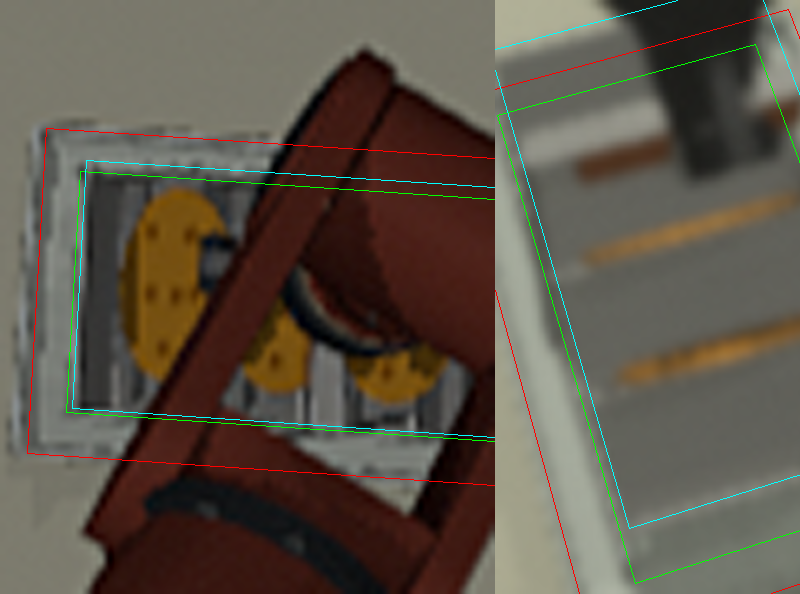

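In the top view the drip tray's real left edge is about 2 px left of the assumed outline. I'll check both unobstructed first pictures and the current near end.

Run:
```python
from h import *
def rect(l,w,z,c=D,yaw=DY):
    R=Ro.from_euler('z',yaw,degrees=True).as_matrix();return [np.array([*c,z])+R@np.array([sx*l/2,sy*w/2,0]) for sx,sy in((1,1),(1,-1),(-1,-1),(-1,1))]
cur=get_image("side")[:,:,::-1]
def crop(im,c,x0,y0,w,h,s,rs):
    o=np.array([x0,y0]);im=cv2.resize(im[y0:y0+h,x0:x0+w],None,fx=s,fy=s,interpolation=cv2.INTER_LINEAR).copy()
    for P,col in rs: cv2.polylines(im,[np.array([(proj(c,p)-o+.5)*s for p in P]).astype(np.int32)],True,col,1)
    return im
d=[(rect(246,156,14),(0,0,255))];t=[(rect(212,115,20.5),(0,255,0)),(rect(212,115,70.5),(255,255,0))]
A=crop(cv2.imread("pics/top0.png"),"top",292,222,100,70,4,d)
B=crop(cv2.imread("pics/side0.png"),"side",220,252,96,110,4,d)
C=crop(cur,"side",220,292,96,70,4,d+t)
x=np.zeros((600,800,3),np.uint8);x[:280,:400]=A;x[300:580,:384]=C;x[:440,410:794]=B;cv2.imwrite("pics/7.png",x)
```

```text
(no output)
```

View pics/7.png

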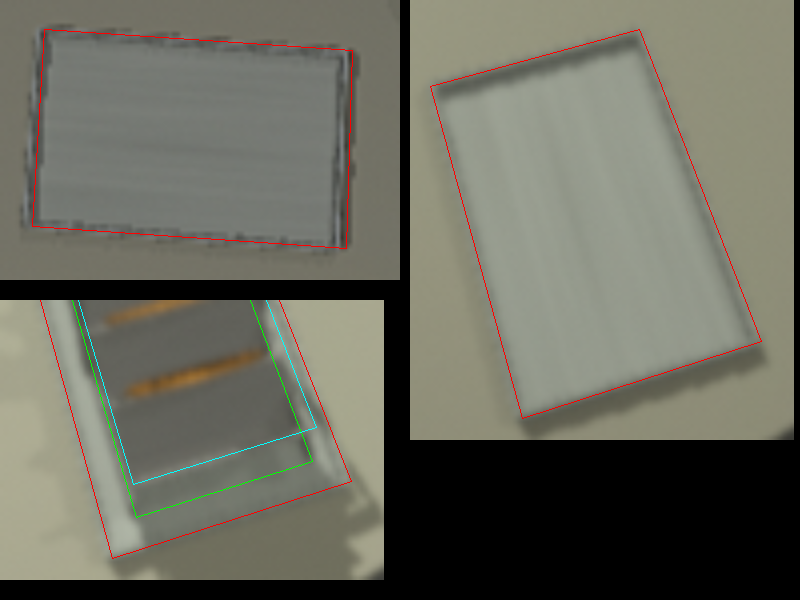

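In the side view the drip outline fits to within a pixel; the top view suggests about 3 mm more to the left. So a +2 mm shift in y is plenty against 14 mm of clearance. Set down.

Run:
```python
from h import *
x,y=D[0],D[1]+2
move_l([x,y,125],speed=25)
z=125;f0=get_obs()["wrist_force"][2]
while z>114:
    z-=.7;move_l([x,y,z],speed=10);wait(.05)
    f=get_obs()["wrist_force"][2]
    if f-f0>3.5: break
o=get_obs();print(o["t"],z,o["tcp_pos"],f0,o["wrist_force"])
grip(24);wait(.2);grip(60)
o=get_obs();print(o["t"],o["wrist_force"],o["grip_width"])
move_l([x,y,z+130],speed=80)
move_l([x-60,y+230,z+170],speed=200)
a=[]
for c in("top","side"):
    im=get_image(c);u=proj(c,np.array([*D,40.])).astype(int)
    a.append(cv2.resize(im[u[1]-55:u[1]+55,u[0]-55:u[0]+55,::-1],(400,400),interpolation=cv2.INTER_CUBIC))
cv2.imwrite("pics/8.png",np.hstack(a));print(get_obs()["t"])
```

```text
26.2583 117.99999999999997 [ 458.19473232 -209.08839041  118.37758614] -6.32646849747661 [-0.57469238 -0.14884007 -2.19399626]
27.175 [ 0.98831147 -0.95467418 -0.12735073] 60.028117379540596
30.4083
```

View pics/8.png

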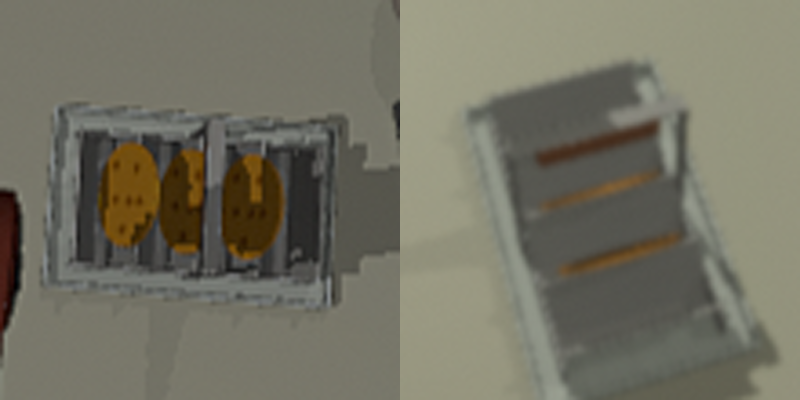

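The tray stands at (75–325, 130–280) in the top crop, inside the drip tray rim, with margin on all sides. All three tostadas are in their slots leaning right, and the robot is clear.

```bash
python3 -c "
from station import *
print(sign_off())"
```

```text
the job is handed in; nothing more can be done
None
```

The job is handed in: all three tostadas tumbled over and now lean the other way, each in its own slot, and the taco tray stands released inside the drip tray's rim after about 30 s, with no bystander touched.

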